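# Make up two patient kits

## Robot

A 6-joint arm with a two-finger parallel gripper is mounted at the origin on a cart in front of the work surface, level with it; the furniture and walls round the work are solid. World frame = base frame: x ahead of the robot, y to its left, z up, the work surface at z = 0. Lengths are in m, angles in degrees, forces in N, time in s.
With the tool pointing down it reaches from about 0.4 to 0.825 m from the base axis. Payload 7 kg.
Tool frame: the origin (TCP) lies midway between the tips of the shut fingers; the grasp point (between the pads) lies 19 mm behind it; z points along the fingers, y is the line along which they close (so a half turn about z gives the same grasp; the last joint's range is limited). The gripper opens to 88 mm and grips with 3 to 60 N. Pads are 19 mm wide; open, the fingers measure 130 mm over their backs; the gripper's body (78 mm by 193 mm) begins 47 mm behind the grasp point.
Start: joints at [-56.774, 20.546, 0.682, 0, -70.136, -16.507], TCP at [0.194, -0.646, 0.227] pointing down, gripper open.
Joint ranges: [-176.03, 176.03], [-82.01, 121.73], [-58.28, 71.71], [-173.87, 95.51], [-174.79, -0.11], [-173.66, 173.66]. Speed limits (degrees/s): [136.94, 136.94, 172.46, 180, 180, 180].

## Interface

Orientations are given as [roll, pitch, yaw] about the fixed x, y, z axes, in that order (R = Rz(yaw) Ry(pitch) Rx(roll)).
In Python, from plant import ctrl gives the robot as it stands. The module is installed in compiled form; this text tells all that it offers.
- The arm moves only by the tool send_rows, never from a script. Its argument "plan" is a list that holds one entry, the list of rows, each a list of 6 numbers: the shift along the tool's x, y, z in cm, then the turn, a rotation vector about the tool's x, y, z in degrees. A call has 1 to 8 rows; each row is the pose to reach, as a shift and turn from the pose commanded when the call began, along the tool's axes at that moment; what a row does not reach only later rows make up. A row lasts 1/12 s, in which the tool goes at most 41.7 mm and 7.16 degrees, less where a joint would pass 70% of its speed; a pose out of reach is approached as far as the arm can. A call with a gripper value outside its range is refused whole. "fingers" is the opening, from 0 (shut) to 1 (fully open), set as the call begins (left out, the last holds). The fingers move at their own pace and stop on an object; the grip force is fixed at half the most. Time passes only in rows, so rows that repeat a pose let the fingers close. It gives the time, the measured TCP pose, the force, the opening and the grip force at its end, in the units of the state.
- ctrl.get_obs(): the state, without advancing time (a new reading comes with each control period).
- ctrl.snapshot(name): name is "scene" or "top"; returns a dict with "img" (400x640x3 uint8, red, green, blue), "K" (3x3 intrinsics, pixels), "pose" (4x4, takes a point from camera to world coordinates). Camera axes: x right, y down, z forward; pixel columns grow to the right and rows downward; lengths in m; the calibration is good to about 2 mm. A picture is of the moment at which its call begins. There is no depth.
- ctrl.close_job(): hands the job in; it is judged then, once.
The state is a dict: "clock": time; "joint_pos": joint angles; "qvel": joint speeds; "tau": joint torques, N m; "tool_pos": TCP position; "orientation": TCP orientation; "force": force on the tool from outside, world axes, zero at the start; "moment": the same for the moment, N m; "opening": finger opening in m; "gripper_force": force on a finger pad.
Only numpy, scipy, OpenCV 4.12 (cv2) and the standard library are available. Lean on these libraries where they do the work, as an engineer would, in place of code of your own. Each camera call takes 0.05 s, during which the arm holds its last target. There are 200 camera calls.

## Task

Make up the two patient kits from the stock on the table. In the tray with the round cup, stand the amber tablet bottle upright in the cup and lay the larger flat carton in the broad bay with the smaller flat carton centred squarely on top of it; in the other tray, lay the cream tube in the long recess and stand the slim carton upright in the raised slot. Leave the other things on the table alone.

Things in the scene. Friction and masses are not known exactly. Their poses are not given: they have to be found in the camera images.
- bottle_tray: fixed blue plastic kit tray, 108 (x) x 223 (y) mm, deck 14 mm high; origin: centre of underside. Pocket floors 3 mm above the table: keep the fingers above the deck. Round cup for the tablet bottle: centre (x, y) = (0, +66) mm, 58 mm inner diameter, rim 30 mm above the table. Broad bay for the flat cartons: centre (0, -37) mm, 78 (x) x 118 (y) mm.
- tube_tray: fixed blue plastic kit tray, 108 (x) x 223 (y) mm, deck 14 mm high; origin: centre of underside. Pocket floors 3 mm above the table: keep the fingers above the deck. No round cup. Raised slot for the slim carton: centre (x, y) = (0, +58) mm, inside 36 (x) x 76 (y) mm, wall tops 30 mm above the table. Long recess for the cream tube: centre (0, -48) mm, 42 (x) x 94 (y) mm.
- tablet_bottle: loose upright tablet bottle, amber body with ribbed white screw cap, 43 mm diameter, 77 mm tall, about 60 g; origin at the centre of its underside, z along its axis
- large_carton: loose flat white carton, green ends, lying flat: 60 (x) x 100 (y) x 25 (z) mm, about 45 g; origin at the centre of its underside. Goes into the broad bay, long side along the bay (either way round), before the small carton
- small_carton: loose flat white carton, blue ends, lying flat, shorter than the large one: 50 (x) x 75 (y) x 22 (z) mm, about 25 g; origin at the centre of its underside. Goes on top of the large carton, centred, long side along its long side (either way round)
- slim_carton: loose slim carton, white and grey, standing on its narrow edge: 20 (x) x 60 (y) x 75 (z) mm, about 27 g; origin at the centre of its underside. Stays upright; its 60 mm side goes along the slot (either way round)
- cream_tube: loose white cream tube with red band and blue cap, lying: 24 (x) x 76 (y, its long axis) x 24 (z) mm, about 30 g; origin below its middle, on the table, does not roll. Lies along the long recess (either way round)
- stamp: bystander, leave alone: loose rubber stamp with wooden mount and black knob, 26 x 50 x 72 mm; origin at the centre of its underside
- tall_carton: bystander, leave alone: loose tall white and blue carton standing behind the trays, 30 (x) x 95 (y) x 75 (z) mm; origin at the centre of its underside
- stapler: bystander, leave alone: loose blue and black desk stapler, 32 (x) x 133 (y) x 52 (z) mm; origin at the centre of its underside
There are look-alikes about, which are no part of the job. Leave any pink or red look-alike of the large_carton alone.

How it is judged:
By the outcome, as a careful person would: the job done as asked, in the order asked, and still so for the second after the job is handed in, with the robot touching nothing.
It also fails if it takes over 128 s, if anything falls off the work surface, if the arm or the gripper's body presses on something with over 40 N, if the wrist force passes 120 N, or if a joint passes its speed limit or range.

## Working session

There is one attempt and no reset: what is moved stays moved. The work goes in short steps, Python scripts to look and compute and a tool call to move; the robot and the scene stay as the last step left them, time stands still between calls to the robot, and variables do not carry over. Pictures are saved under pics/ and viewed, at most 14 in all, crops included, and the job is handed in when it is done.

Besides the shell and the picture viewer there is one more tool, called after ">>>" as a command line: name --argument value ..., lists and objects as JSON in quotes. send_rows: Moves the arm, as the interface text tells. Its arguments: {"type":"object","properties":{"plan":{"type":"array","items":{"type":"array","items":{"type":"array","items":{"type":"number"}}}},"fingers":{"type":"number"}},"required":["plan"]}

```bash
mkdir -p pics; python3 - <<'E'
from plant import ctrl
import cv2,numpy as np
np.set_printoptions(precision=4,suppress=True)
for n in("top","scene"):
    s=ctrl.snapshot(n);cv2.imwrite(f"pics/{n}0.png",s["img"][:,:,::-1]);print(n,s["K"],s["pose"])
o=ctrl.get_obs();print(o)
E
```

```text
top [[392.1466   0.     324.0478]
 [  0.     392.1466 198.2488]
 [  0.       0.       1.    ]] [[ 0.0041 -0.9883  0.1523  0.354 ]
 [-0.9999 -0.0024  0.0113 -0.0803]
 [-0.0108 -0.1523 -0.9883  1.3606]
 [ 0.      0.      0.      1.    ]]
scene [[507.6416   0.     311.4214]
 [  0.     507.6416 196.4588]
 [  0.       0.       1.    ]] [[-0.5695 -0.5623  0.5996 -0.5199]
 [-0.822   0.3971 -0.4082  0.6281]
 [-0.0086 -0.7253 -0.6884  1.2709]
 [ 0.      0.      0.      1.    ]]
{'clock': 0.1, 'joint_pos': array([-56.7742,  20.5882,   0.6403,  -0.0171, -70.1357, -16.5058]), 'qvel': array([-0.0003, -0.0878,  0.0984,  0.0852,  0.1779, -0.0279]), 'tau': array([ -0.0023, -58.4162,  29.375 ,   7.0154,   0.0102,  -0.0001]), 'tool_pos': array([ 0.194 , -0.6461,  0.2257]), 'orientation': array([ 179.9153,   -0.0083, -163.2859]), 'force': array([-0.8103, -0.8007,  0.5986]), 'moment': array([ 0.0025, -0.0052, -0.0145]), 'gripper_force': 0.0, 'opening': 0.08769018970167607}
```

View pics/top0.png

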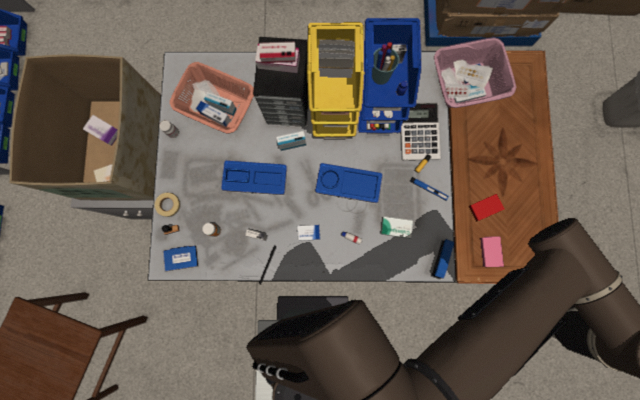

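View pics/scene0.png

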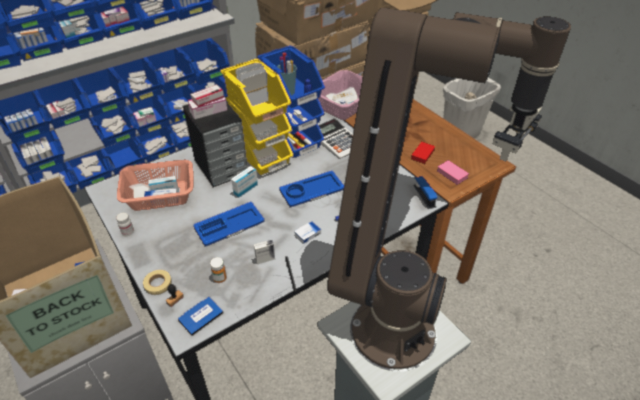

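Candidates in the top view:
- **Bottle:** the one at (210,229), or the paler one at (168,128).
- **Large carton:** white and green at (396,227). The red (487,207) and pink (492,251) ones are look-alikes to leave.
- **Small carton:** white and blue at (308,232). The tall carton is at (291,140).
- **Slim carton:** (256,234).
- **Tube:** (351,237).

A close crop will check these choices.

```bash
python3 - <<'E'
import cv2
a=cv2.imread("pics/top0.png")[115:285,150:460]
a=cv2.resize(a,None,fx=2.58,fy=2.58,interpolation=cv2.INTER_CUBIC)
cv2.imwrite("pics/c1.png",a)
a=cv2.imread("pics/scene0.png")[170:340,100:360]
a=cv2.resize(a,None,fx=3,fy=3,interpolation=cv2.INTER_CUBIC)
cv2.imwrite("pics/c2.png",a)
E
```

```text
(no output)
```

View pics/c1.png

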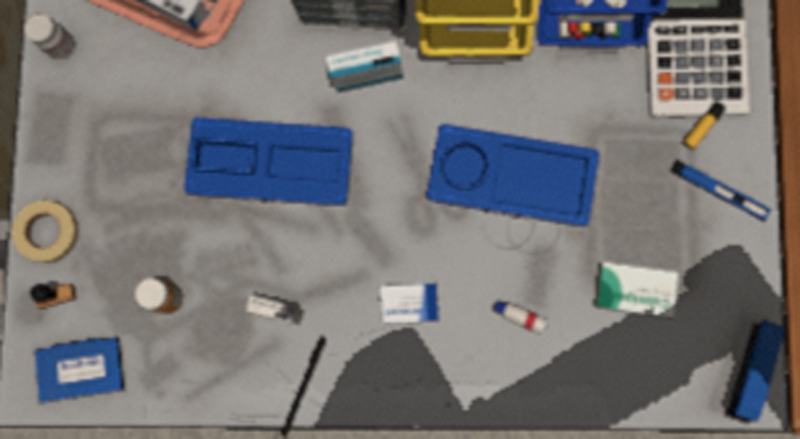

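View pics/c2.png

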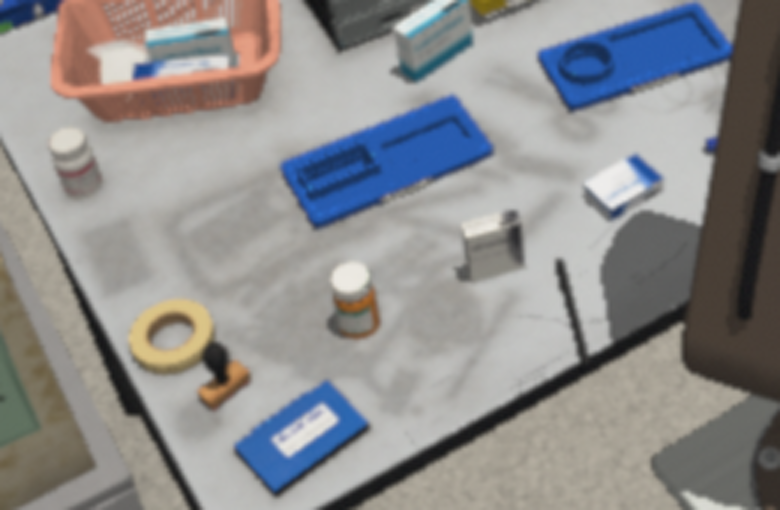

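```bash
cat > h.py <<'E'
import cv2,numpy as np
from plant import ctrl
np.set_printoptions(precision=4,suppress=True)
def ray(s,uv):
    uv=np.atleast_2d(uv).astype(float); K,P=s["K"],s["pose"]
    d=np.c_[(uv[:,0]-K[0,2])/K[0,0],(uv[:,1]-K[1,2])/K[1,1],np.ones(len(uv))]@P[:3,:3].T
    return P[:3,3],d
def plane(s,uv,z):
    o,d=ray(s,uv); return (o+d*((z-o[2])/d[:,2])[:,None])[:,:2]
def proj(s,p):
    P=s["pose"];c=(np.atleast_2d(p)-P[:3,3])@P[:3,:3]; c=c@s["K"].T; return c[:,:2]/c[:,2:]
def tri(s1,a,s2,b):
    o,d=ray(s1,a);q,e=ray(s2,b);d=d[0];e=e[0]
    t=np.linalg.lstsq(np.c_[d,-e],q-o,rcond=None)[0]
    return (o+t[0]*d+q+t[1]*e)/2,np.linalg.norm(o+t[0]*d-q-t[1]*e)
def rect(s,mask,box,z):
    """biggest blob in box (x0,y0,x1,y1): world minAreaRect on plane z -> centre, long, short, yaw of the long axis"""
    x0,y0,x1,y1=box; m=np.zeros(mask.shape,np.uint8); m[y0:y1,x0:x1]=mask[y0:y1,x0:x1]
    k=4; m=cv2.resize(m*255,None,fx=k,fy=k,interpolation=cv2.INTER_CUBIC)>127
    c=max(cv2.findContours(m.astype(np.uint8),0,1)[0],key=cv2.contourArea)[:,0]
    w=plane(s,(c+.5)/k-.5,z)*1000
    (cx,cy),(a,b),_=r=cv2.minAreaRect(w.astype(np.float32)); p=cv2.boxPoints(r)
    e=max([p[1]-p[0],p[2]-p[1]],key=np.linalg.norm)
    return np.array([cx,cy,max(a,b),min(a,b),np.degrees(np.arctan2(e[1],e[0]))%180]).round(1)
def masks(s):
    h,S,V=cv2.split(cv2.cvtColor(s["img"],cv2.COLOR_RGB2HSV)); return h,S,V
E
python3 - <<'E'
from h import *
s=ctrl.snapshot("top");q=ctrl.snapshot("scene");h,S,V=masks(s)
print("table V,S",np.median(V[180:220,440:445]),V[210,350],S[210,350])
blue=(S>130)&(abs(h.astype(int)-111)<15)
print("tube_tray",rect(s,blue,(215,155,295,200),.007)); print("bottle_tray",rect(s,blue,(308,155,390,208),.007))
for t in(180,195,210):
    m=(S>70)|(V>t)
    print(t,"large",rect(s,m,(375,208,420,245),.0125),"small",rect(s,m,(290,218,325,246),.011),"tube",rect(s,m,(336,225,366,250),.012),"slim",rect(s,V>t,(240,222,275,245),.075),"cap",rect(s,V>t,(198,215,222,242),.077))
h2,S2,V2=masks(q);b2=(S2>130)&(abs(h2.astype(int)-111)<15)
print("scene tt",rect(q,b2,(185,195,270,250),.007),"bt",rect(q,b2,(275,165,345,210),.007))
for t in(180,200):print("small",rect(q,(S2>80)|(V2>t),(290,215,325,245),.011),"cap",rect(q,V2>t,(205,252,230,275),.077))
for a,b in(((260.5,282),(295,288)),((275,247),(287,257))):print("pole",tri(s,a,q,b))
E
python3 - <<'E'
import cv2
a=cv2.imread("pics/top0.png")
b=[cv2.resize(a[y-20:y+20,x-26:x+26],None,fx=5,fy=5,interpolation=cv2.INTER_NEAREST) for x,y in((256,234),(308,232),(351,237),(396,227),(210,229),(262,265))]
cv2.imwrite("pics/c3.png",cv2.vconcat([cv2.hconcat(b[:3]),cv2.hconcat(b[3:])]))
E
```

```text
table V,S 155.0 133 17
tube_tray [638.4 183.8 223.3 108.8  86.1]
bottle_tray [ 619.6 -150.   222.9  107.9   80.5]
180 large [ 463.2 -314.2  105.1   61.3   82.7] small [443.7 -10.5  76.9  50.6  94.6] tube [ 422.7 -164.5   52.8   24.8   78.9] slim [433.9 170.8  40.9  19.9  76.3] cap [452.  315.2  35.9  35.3  90.2]
195 large [ 462.7 -313.2  103.5   60.8   82. ] small [445.9 -11.8  74.8  47.4  90.8] tube [ 421.7 -166.    48.9   24.1   83.9] slim [430.7 173.5  35.5  10.8  79. ] cap [450.3 316.7  32.6  32.   90.2]
210 large [ 476.7 -322.7   85.4   33.7   87. ] small [451.3   0.3  50.9  30.1  90.5] tube [ 421.3 -172.1   25.5   14.5  161.2] slim [429.9 167.8  19.4   7.3  76.3] cap [452.  315.2  29.1  28.7  90.2]
scene tt [638.5 184.7 223.9 114.7  85.8] bt [ 619.6 -149.3  224.7  114.    80.2]
small [455.  -15.2 136.6 120.1 144.9] cap [459.1 306.3  70.8  41.7 123.6]
small [453.7 -14.7  75.4  57.9  93.9] cap [451.2 316.4  37.6  36.8 144.9]
pole (array([0.2756, 0.1497, 0.0089]), np.float64(0.001796945509142211))
pole (array([0.3933, 0.1033, 0.0072]), np.float64(0.0013321709084758333))
```

View pics/c3.png

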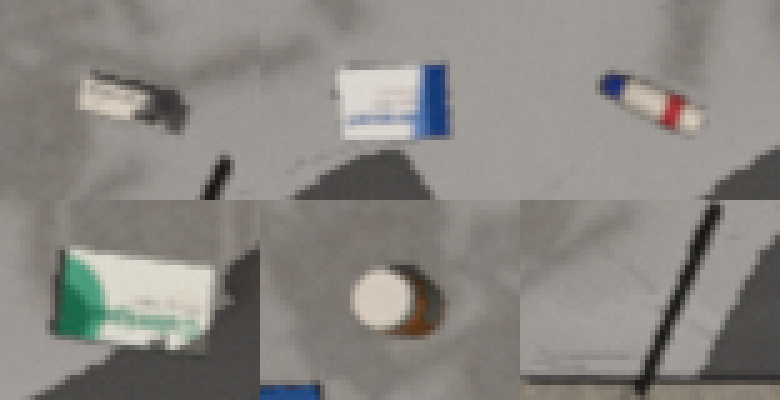

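The crops confirm the choices. The amber bottle is at (210,229), and the paler bottle at (168,128) is not it. The white and green carton is at (396,227), white and blue at (308,232), slim at (256,234), tube at (351,237). The black "pole" lies flat on the table, so it isn't an obstacle. I'll refine the tube and slim carton, then move.

```bash
cat > go.py <<'E'
# go.py x y z yaw [x y z yaw ...] (mm, deg): chained shifts (cm, tool axes) and turn z for each waypoint, from the measured pose
import sys
from h import *
from scipy.spatial.transform import Rotation as R
o=ctrl.get_obs();p=np.array(o["tool_pos"]);r=R.from_euler("xyz",o["orientation"],degrees=True)
print("t",round(o["clock"],2),"pos",(p*1000).round(1),"rpy",np.round(o["orientation"],1),"open",round(o["opening"]*1000,1),"grip",round(o["gripper_force"],1),"F",np.round(o["force"],1))
for t in np.array(sys.argv[1:],float).reshape(-1,4):
    q=t[:3]/1000; rt=R.from_euler("xyz",[180,0,t[3]],degrees=True)
    d=r.inv().apply(q-p)*100; w=(r.inv()*rt).as_rotvec(degrees=True)
    print(t,"->",d.round(2),w.round(1),"rows",int(np.ceil(max(np.linalg.norm(d)/4.17,np.linalg.norm(w)/7.16)))); p,r=q,rt
E
python3 - <<'E'
from h import *
s=ctrl.snapshot("top");q=ctrl.snapshot("scene");h,S,V=masks(s)
k=np.ones((3,3),np.uint8)
for t in(165,172,180):
    m=((S>50)|(V>t)).astype(np.uint8); m=cv2.morphologyEx(m,cv2.MORPH_CLOSE,k)
    print("tube",rect(s,m,(336,225,368,250),.012),"bottle",rect(s,m,(198,215,225,242),.0385))
    m=((V<105)|(V>t)).astype(np.uint8); print("slim sil",rect(s,cv2.morphologyEx(m,3,k),(240,226,276,246),.0375))
print("slim base edge",plane(q,[(256.7,264),(275,258.3)],0))
E
python3 go.py 480 -250 250 -163 480 150 230 -94 452 316 150 -94
```

```text
tube [ 428.4 -158.1   72.9   25.7   63.6] bottle [449.9 315.   61.2  46.5  90.2]
slim sil [436.1 163.3  76.1  29.9  77.8]
tube [ 426.4 -156.6   72.8   25.4   71.7] bottle [449.9 315.   61.2  46.5  90.2]
slim sil [436.3 162.4  74.4  29.2  77.8]
tube [ 426.6 -156.2   71.7   25.4   71.7] bottle [449.9 315.   61.2  46.5  90.2]
slim sil [436.6 161.9  73.6  28.4  77.8]
slim base edge [[0.4303 0.1956]
 [0.4167 0.1354]]
t 0.3 pos [ 194.1 -646.3  226.2] rpy [ 180.    -0.  -163.3] open 87.6 grip 0.0 F [ 0.   0.3 -0.2]
[ 480. -250.  250. -163.] -> [-38.78  29.74  -2.36] [ 0.  -0.  -0.3] rows 12
[480. 150. 230. -94.] -> [-11.69  38.25   2.  ] [  0.   0. -69.] rows 10
[452. 316. 150. -94.] -> [-16.36   3.95   8.  ] [0. 0. 0.] rows 5
```

>>> send_rows --plan '[[[-38.8, 29.7, -2.4, 0, 0, -57], [-38.8, 29.7, -2.4, 0, 0, -57], [-38.8, 29.7, -2.4, 0, 0, -57], [-38.8, 29.7, -2.4, 0, 0, -57], [-38.8, 29.7, -2.4, 0, 0, -57], [-38.8, 29.7, -2.4, 0, 0, -57], [-38.8, 29.7, -2.4, 0, 0, -57], [-38.8, 29.7, -2.4, 0, 0, -57]]]' --fingers 1

```text
clock: 0.97
tool_pos: [0.3899, -0.3748, 0.2433]
orientation: [-180.0, -0.0, -105.9]
force: [1.9, 0.5, -0.4]
opening: 0.0875
gripper_force: 0.0
```

```bash
python3 go.py 480 -150 240 -100  480 100 230 -94 451 316 150 -94
```

```text
t 0.97 pos [ 389.9 -374.8  243.3] rpy [-180.    -0.  -105.9] open 87.5 grip 0.0 F [ 1.9  0.5 -0.4]
[ 480. -150.  240. -100.] -> [-24.09  -2.5    0.33] [-0.  -0.  -5.9] rows 6
[480. 100. 230. -94.] -> [-24.62   4.34   1.  ] [ 0.  0. -6.] rows 6
[451. 316. 150. -94.] -> [-21.35   4.4    8.  ] [0. 0. 0.] rows 6
```

>>> send_rows --plan '[[[-24.1, -2.5, 0.3, 0, 0, -6], [-24.1, -2.5, 0.3, 0, 0, -6], [-24.1, -2.5, 0.3, 0, 0, -6], [-24.1, -2.5, 0.3, 0, 0, -6], [-24.1, -2.5, 0.3, 0, 0, -6], [-24.1, -2.5, 0.3, 0, 0, -6]]]'

```text
clock: 1.47
tool_pos: [0.4813, -0.1497, 0.2403]
orientation: [-179.9, 0.0, -100.2]
force: [0.6, -0.7, 0.2]
opening: 0.0876
gripper_force: 0.0
```

>>> send_rows --plan '[[[-24.6, 4.3, 1, 0, 0, -6], [-24.6, 4.3, 1, 0, 0, -6], [-24.6, 4.3, 1, 0, 0, -6], [-24.6, 4.3, 1, 0, 0, -6], [-24.6, 4.3, 1, 0, 0, -6], [-24.6, 4.3, 1, 0, 0, -6], [-24.6, 4.3, 1, 0, 0, -6]]]'

```text
clock: 2.05
tool_pos: [0.4825, 0.1031, 0.2298]
orientation: [-180.0, 0.1, -94.0]
force: [0.3, -0.6, -0.0]
opening: 0.0877
gripper_force: 0.0
```

>>> send_rows --plan '[[[-21.3, 4.4, 8, 0, 0, 0], [-21.3, 4.4, 8, 0, 0, 0], [-21.3, 4.4, 8, 0, 0, 0], [-21.3, 4.4, 8, 0, 0, 0], [-21.3, 4.4, 8, 0, 0, 0], [-21.3, 4.4, 8, 0, 0, 0], [-21.3, 4.4, 8, 0, 0, 0], [-21.3, 4.4, 8, 0, 0, 0]]]'

```text
clock: 2.72
tool_pos: [0.4537, 0.314, 0.149]
orientation: [179.9, -0.1, -94.2]
force: [-0.9, -0.2, 0.3]
opening: 0.0877
gripper_force: 0.0
```

```bash
python3 go.py 451 316 100 -94 451 316 36 -94 451 316 130 -94
```

```text
t 2.72 pos [453.7 314.  149. ] rpy [179.9  -0.1 -94.2] open 87.7 grip 0.0 F [-0.9 -0.2  0.3]
[451. 316. 100. -94.] -> [-0.19  0.28  4.9 ] [ 0.1 -0.1 -0.2] rows 2
[451. 316.  36. -94.] -> [ 0.  -0.   6.4] [0. 0. 0.] rows 2
[451. 316. 130. -94.] -> [ 0.   0.  -9.4] [0. 0. 0.] rows 3
```

>>> send_rows --plan '[[[-0.2, 0.3, 3, 0, 0, 0], [-0.2, 0.3, 6, 0, 0, 0], [-0.2, 0.3, 8.5, 0, 0, 0], [-0.2, 0.3, 10.3, 0, 0, 0], [-0.2, 0.3, 11.3, 0, 0, 0], [-0.2, 0.3, 11.3, 0, 0, 0], [-0.2, 0.3, 11.3, 0, 0, 0]]]'

```text
clock: 3.3
tool_pos: [0.452, 0.315, 0.0375]
orientation: [-180.0, -0.0, -94.3]
force: [-0.6, 0.2, 1.1]
opening: 0.0878
gripper_force: 0.0
```

>>> send_rows --plan '[[[0, 0, 0, 0, 0, 0], [0, 0, 0, 0, 0, 0], [0, 0, 0, 0, 0, 0], [0, 0, 0, 0, 0, 0], [0, 0, 0, 0, 0, 0], [0, 0, 0, 0, 0, 0], [0, 0, 0, 0, 0, 0], [0, 0, 0, 0, 0, 0]]]' --fingers 0

```text
clock: 3.97
tool_pos: [0.4515, 0.3154, 0.037]
orientation: [-180.0, -0.0, -94.3]
force: [-0.2, -0.3, 2.0]
opening: 0.0426
gripper_force: 30.0
```

```bash
python3 go.py; python3 -c "
import numpy as np
for n,c,yaw,pts in(('bottle',(619.6,-149.8),80.4,dict(cup=66,bay=-37)),('tube',(638.4,184.2),86,dict(slot=58,rec=-48))):
  for k,y in pts.items(): a=np.radians(yaw);print(n,k,np.round([c[0]+y*np.cos(a),c[1]+y*np.sin(a)],1),'yaw',yaw-180)"
```

```text
t 3.97 pos [451.5 315.4  37. ] rpy [-180.    -0.   -94.3] open 42.6 grip 30.0 F [-0.2 -0.3  2. ]
bottle cup [630.6 -84.7] yaw -99.6
bottle bay [ 613.4 -186.3] yaw -99.6
tube slot [642.4 242.1] yaw -94
tube rec [635.1 136.3] yaw -94
```

```bash
python3 - <<'E'
from h import *
s=ctrl.snapshot("top")
f=lambda x,y,z:plane(s,(150+x/2.58-.3,115+y/2.58-.3),z)*1000
print("cup",f(464,164.5,.03),"bay",f(540,177,.014),"slot",f(225,157.5,.03),"rec",f(304,163,.014))
E
python3 go.py 451 316 130 -94 560 150 170 -96 631 -85 120 -99.6 631 -85 50 -99.6
```

```text
cup [[628.3397 -83.8193]] bay [[ 614.5829 -186.7491]] slot [[637.3335 237.8583]] rec [[633.3034 133.6959]]
t 4.02 pos [451.5 315.4  37. ] rpy [180.   -0.  -94.3] open 42.7 grip 30.0 F [-1.4  0.1  1.1]
[451. 316. 130. -94.] -> [-0.06  0.05 -9.3 ] [ 0.  -0.  -0.3] rows 3
[560. 150. 170. -96.] -> [ 15.8  -12.03  -4.  ] [ 0. -0.  2.] rows 5
[631.  -85.  120.  -99.6] -> [22.63 -9.52  5.  ] [-0.  -0.   3.6] rows 7
[631.  -85.   50.  -99.6] -> [-0. -0.  7.] [0. 0. 0.] rows 2
```

>>> send_rows --plan '[[[0, 0, -3, 0, 0, 0], [0, 0, -6, 0, 0, 0], [0, 0, -9.3, 0, 0, 0], [4, -3, -10.3, 0, 0, 1], [8, -6, -11.5, 0, 0, 1], [12, -9, -12.5, 0, 0, 2], [15.8, -12, -13.3, 0, 0, 2], [15.8, -12, -13.3, 0, 0, 2]]]'

```text
clock: 4.68
tool_pos: [0.5602, 0.1469, 0.1706]
orientation: [-180.0, 0.0, -96.3]
force: [1.5, 0.4, -0.3]
opening: 0.0423
gripper_force: 30.0
```

>>> send_rows --plan '[[[3.7, -1.6, 0.5, 0, 0, 0.5], [7.4, -3.2, 1, 0, 0, 1], [11.1, -4.7, 2, 0, 0, 2], [14.8, -6.2, 3, 0, 0, 3], [18.5, -7.8, 4, 0, 0, 3.6], [21.2, -9, 5, 0, 0, 3.6], [22.5, -9.5, 5, 0, 0, 3.6], [22.5, -9.5, 5, 0, 0, 3.6]]]'

```text
clock: 5.35
tool_pos: [0.6288, -0.0882, 0.1185]
orientation: [179.9, -0.1, -100.1]
force: [0.2, 0.7, -0.2]
opening: 0.0428
gripper_force: 30.0
```

```bash
python3 go.py 630 -84.5 70 -99.6 630 -84.5 41 -99.6
```

```text
t 5.35 pos [628.8 -88.2 118.5] rpy [ 179.9   -0.1 -100.1] open 42.8 grip 30.0 F [ 0.2  0.7 -0.2]
[630.  -84.5  70.  -99.6] -> [-0.39 -0.06  4.85] [ 0.1 -0.1 -0.5] rows 2
[630.  -84.5  41.  -99.6] -> [-0.  -0.   2.9] [0. 0. 0.] rows 1
```

>>> send_rows --plan '[[[-0.4, 0, 2.4, 0, 0, 0], [-0.4, 0, 4.8, 0, 0, 0], [-0.4, 0, 6, 0, 0, 0], [-0.4, 0, 7, 0, 0, 0], [-0.4, 0, 7.6, 0, 0, 0], [-0.4, 0, 7.7, 0, 0, 0], [-0.4, 0, 7.7, 0, 0, 0], [-0.4, 0, 7.7, 0, 0, 0]]]'

```text
clock: 6.02
tool_pos: [0.6306, -0.081, 0.0439]
orientation: [-179.9, 0.0, -99.9]
force: [-0.5, -0.2, 0.0]
opening: 0.0427
gripper_force: 30.0
```

>>> send_rows --plan '[[[0, 0, 0, 0, 0, 0], [0, 0, 0, 0, 0, 0], [0, 0, 0, 0, 0, 0], [0, 0, 0, 0, 0, 0], [0, 0, 0, 0, 0, 0], [0, 0, 0, 0, 0, 0]]]' --fingers 1

```text
clock: 6.52
tool_pos: [0.6299, -0.0813, 0.0431]
orientation: [-180.0, 0.0, -99.9]
force: [-0.3, 0.7, 0.2]
opening: 0.0766
gripper_force: 0.0
```

>>> send_rows --plan '[[[0, 0, -2, 0, 0, 0], [0, 0, -5, 0, 0, 0], [0, 0, -8.5, 0, 0, 0], [0, 0, -12, 0, 0, 0], [0, 0, -12, 0, 0, 0]]]'

```text
clock: 6.93
tool_pos: [0.6338, -0.0815, 0.171]
orientation: [-179.4, 0.1, -99.8]
force: [2.4, -0.8, 1.1]
opening: 0.0874
gripper_force: 0.0
```

```bash
python3 go.py 463 -314 110 -97.7 463 -314 14 -97.7; python3 - <<'E'
from h import *
for n in("top","scene"):
    s=ctrl.snapshot(n);c=proj(s,[.630,-.0845,.04])[0].astype(int)
    a=s["img"][max(c[1]-38,0):c[1]+38,c[0]-50:c[0]+50,::-1];cv2.imwrite(f"pics/b_{n}.png",cv2.resize(a,(400,300),interpolation=2))
cv2.imwrite("pics/b.png",cv2.hconcat([cv2.imread("pics/b_top.png"),cv2.imread("pics/b_scene.png")]))
E
```

```text
t 6.93 pos [633.8 -81.5 171. ] rpy [-179.4    0.1  -99.8] open 87.4 grip 0.0 F [ 2.4 -0.8  1.1]
[ 463.  -314.   110.   -97.7] -> [25.83 12.94  5.91] [-0.6  0.1 -2.1] rows 8
[ 463.  -314.    14.   -97.7] -> [ 0.  -0.   9.6] [0. 0. 0.] rows 3
```

View pics/b.png

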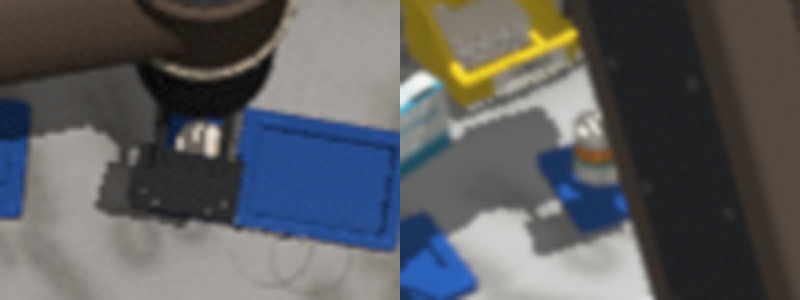

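The scene view shows the bottle upright in the cup at about (592,150) in the crop. Next is the large carton.

>>> send_rows --plan '[[[3.2, 1.6, 0, 0, 0, 0], [6.5, 3.2, 0.5, 0, 0, 0], [10, 5, 1, 0, 0, -1], [13.5, 6.7, 2, 0, 0, -2], [17, 8.5, 3, 0, 0, -2], [20.5, 10.2, 4, 0, 0, -2], [24, 12, 5, 0, 0, -2], [25.8, 12.9, 5.9, 0, 0, -2]]]'

```text
clock: 7.7
tool_pos: [0.4547, -0.315, 0.102]
orientation: [179.8, 0.0, -98.0]
force: [-0.4, 1.0, 0.4]
opening: 0.0874
gripper_force: 0.0
```

>>> send_rows --plan '[[[0, 0, 0, 0, 0, 0], [0, 0, 0, 0, 0, 0], [0, 0, 0, 0, 0, 0]]]'

```text
clock: 7.95
tool_pos: [0.4582, -0.3132, 0.1032]
orientation: [179.9, 0.0, -97.9]
force: [-0.9, 1.4, 0.4]
opening: 0.0875
gripper_force: 0.0
```

```bash
python3 go.py 463 -314 60 -97.7 463 -314 14 -97.7
```

```text
t 7.95 pos [ 458.2 -313.2  103.2] rpy [179.9   0.  -97.9] open 87.5 grip 0.0 F [-0.9  1.4  0.4]
[ 463.  -314.    60.   -97.7] -> [ 0.01 -0.49  4.32] [ 0.1  0.  -0.2] rows 2
[ 463.  -314.    14.   -97.7] -> [ 0.  -0.   4.6] [0. 0. 0.] rows 2
```

>>> send_rows --plan '[[[0, -0.5, 3, 0, 0, 0], [0, -0.5, 6, 0, 0, 0], [0, -0.5, 8, 0, 0, 0], [0, -0.5, 8.9, 0, 0, 0], [0, -0.5, 8.9, 0, 0, 0], [0, -0.5, 8.9, 0, 0, 0]]]'

```text
clock: 8.45
tool_pos: [0.4642, -0.3136, 0.0152]
orientation: [180.0, -0.0, -97.8]
force: [0.3, 0.2, 0.5]
opening: 0.0877
gripper_force: 0.0
```

>>> send_rows --plan '[[[0, 0, 0, 0, 0, 0], [0, 0, 0, 0, 0, 0], [0, 0, 0, 0, 0, 0], [0, 0, 0, 0, 0, 0], [0, 0, 0, 0, 0, 0], [0, 0, 0, 0, 0, 0]]]' --fingers 0

```text
clock: 8.95
tool_pos: [0.4637, -0.3141, 0.0156]
orientation: [-180.0, -0.0, -97.9]
force: [-1.1, 1.9, 4.7]
opening: 0.0596
gripper_force: 30.0
```

```bash
python3 go.py 463 -314 110 -97.7 613.5 -186.5 90 -99.6 613.5 -186.5 19 -99.6; python3 - <<'E'
from h import *
s=ctrl.snapshot("top");h,S,V=masks(s)
c=proj(s,[.463,-.314,.025])[0].astype(int);print(c)
a=s["img"][c[1]-30:c[1]+30,c[0]-40:c[0]+40,::-1];cv2.imwrite("pics/l.png",cv2.resize(a,(640,480),interpolation=2))
E
```

```text
t 8.95 pos [ 463.7 -314.1   15.6] rpy [-180.    -0.   -97.9] open 59.6 grip 30.0 F [-1.1  1.9  4.7]
[ 463.  -314.   110.   -97.7] -> [ 0.    0.06 -9.44] [-0.  -0.  -0.2] rows 3
[ 613.5 -186.5   90.   -99.6] -> [-14.65 -13.21   2.  ] [ 0.  -0.   1.9] rows 5
[ 613.5 -186.5   19.   -99.6] -> [-0.  -0.   7.1] [0. 0. 0.] rows 2
[397 226]
```

View pics/l.png

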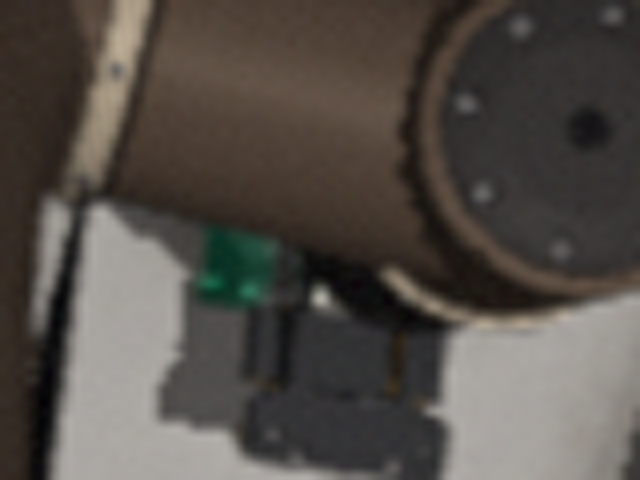

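The carton is held at 59.6 mm opening, with its green end visible at (235,265) in the crop. Now carry it to the bay.

>>> send_rows --plan '[[[0, 0, -2, 0, 0, 0], [0, 0, -5, 0, 0, 0], [0, 0, -8, 0, 0, 0], [-3, -2.7, -9.5, 0, 0, 1], [-6, -5.4, -9.5, 0, 0, 1.5], [-9, -8.1, -9.3, 0, 0, 1.7], [-12, -10.8, -8.5, 0, 0, 1.7], [-14.6, -13.1, -7.5, 0, 0, 1.7]]]'

```text
clock: 9.67
tool_pos: [0.6155, -0.1857, 0.0907]
orientation: [-179.9, 0.0, -99.6]
force: [-0.9, -0.5, -0.1]
opening: 0.0593
gripper_force: 30.0
```

>>> send_rows --plan '[[[0, 0, 0, 0, 0, 0], [0, 0, 0, 0, 0, 0], [0, 0, 0, 0, 0, 0], [0, 0, 0, 0, 0, 0]]]'

```text
clock: 10.0
tool_pos: [0.6125, -0.1879, 0.09]
orientation: [180.0, -0.0, -99.6]
force: [-1.3, 0.2, 0.2]
opening: 0.0596
gripper_force: 30.0
```

```bash
python3 go.py 613.5 -186.5 60 -99.6 613.5 -186.5 19 -99.6
```

```text
t 10.0 pos [ 612.5 -187.9   90. ] rpy [180.   -0.  -99.6] open 59.6 grip 30.0 F [-1.3  0.2  0.2]
[ 613.5 -186.5   60.   -99.6] -> [-0.16 -0.08  3.  ] [ 0. -0. -0.] rows 1
[ 613.5 -186.5   19.   -99.6] -> [-0.  -0.   4.1] [0. 0. 0.] rows 1
```

>>> send_rows --plan '[[[-0.1, -0.1, 2, 0, 0, 0], [-0.1, -0.1, 4, 0, 0, 0], [-0.1, -0.1, 5.5, 0, 0, 0], [-0.1, -0.1, 6.5, 0, 0, 0], [-0.1, -0.1, 7, 0, 0, 0], [-0.1, -0.1, 7, 0, 0, 0], [-0.1, -0.1, 7, 0, 0, 0]]]'

```text
clock: 10.58
tool_pos: [0.6147, -0.187, 0.0207]
orientation: [-179.9, -0.0, -99.6]
force: [-0.2, -1.0, -0.2]
opening: 0.0594
gripper_force: 30.0
```

>>> send_rows --plan '[[[0, 0, 0, 0, 0, 0], [0, 0, 0, 0, 0, 0], [0, 0, 0, 0, 0, 0], [0, 0, 0, 0, 0, 0], [0, 0, 0, 0, 0, 0]]]' --fingers 1

```text
clock: 11.0
tool_pos: [0.6146, -0.1864, 0.0203]
orientation: [-180.0, 0.0, -99.6]
force: [0.7, 1.1, -0.1]
opening: 0.0852
gripper_force: 0.0
```

>>> send_rows --plan '[[[0, 0, -2, 0, 0, 0], [0, 0, -5, 0, 0, 0], [0, 0, -8.5, 0, 0, 0], [0, 0, -12, 0, 0, 0], [0, 0, -12, 0, 0, 0], [0, 0, -12, 0, 0, 0]]]'

```text
clock: 11.5
tool_pos: [0.616, -0.1865, 0.1429]
orientation: [-179.7, 0.0, -99.6]
force: [-0.1, 0.3, -1.6]
opening: 0.0875
gripper_force: 0.0
```

```bash
python3 go.py 445 -11 110 -86.5 445 -11 8 -86.5
```

```text
t 11.5 pos [ 616.  -186.5  142.9] rpy [-179.7    0.   -99.6] open 87.5 grip 0.0 F [-0.1  0.3 -1.6]
[445.  -11.  110.  -86.5] -> [-14.46  19.79   3.19] [ -0.3   0.  -13.1] rows 6
[445.  -11.    8.  -86.5] -> [ 0.  -0.  10.2] [0. 0. 0.] rows 3
```

>>> send_rows --plan '[[[-2.2, 3, 0, 0, 0, -3], [-4.8, 6.4, 0.3, 0, 0, -6], [-7.2, 9.8, 0.8, 0, 0, -9], [-9.6, 13.2, 1.5, 0, 0, -13], [-12, 16.5, 2.2, 0, 0, -13], [-14.4, 19.8, 3.2, 0, 0, -13], [-14.4, 19.8, 3.2, 0, 0, -13], [-14.4, 19.8, 3.2, 0, 0, -13]]]'

```text
clock: 12.17
tool_pos: [0.441, -0.0105, 0.1071]
orientation: [179.9, -0.0, -86.4]
force: [0.5, 0.8, 0.9]
opening: 0.0875
gripper_force: 0.0
```

```bash
python3 go.py 445 -11 60 -86.5 445 -11 8 -86.5; python3 - <<'E'
from h import *
s=ctrl.snapshot("top");h,S,V=masks(s)
k=np.ones((3,3),np.uint8)
green=(S>70)&(abs(h.astype(int)-75)<20)
for t in(170,185,195): print("large",rect(s,cv2.morphologyEx(((V>t)|green).astype(np.uint8),3,k),(330,155,388,215),.028))
a=s["img"][130:260,230:400,::-1];cv2.imwrite("pics/m.png",cv2.resize(a,None,fx=4.5,fy=4.5,interpolation=2))
E
```

```text
t 12.17 pos [441.  -10.5 107.1] rpy [179.9  -0.  -86.4] open 87.5 grip 0.0 F [0.5 0.8 0.9]
[445.  -11.   60.  -86.5] -> [ 0.08 -0.41  4.71] [ 0.1 -0.   0.1] rows 2
[445.  -11.    8.  -86.5] -> [ 0.  -0.   5.2] [0. 0. 0.] rows 2
large [ 613.6 -185.5  103.8   62.6   81.8]
large [ 613.  -184.   101.4   61.9   80.9]
large [ 613.3 -184.   100.8   61.6   81.8]
```

View pics/m.png

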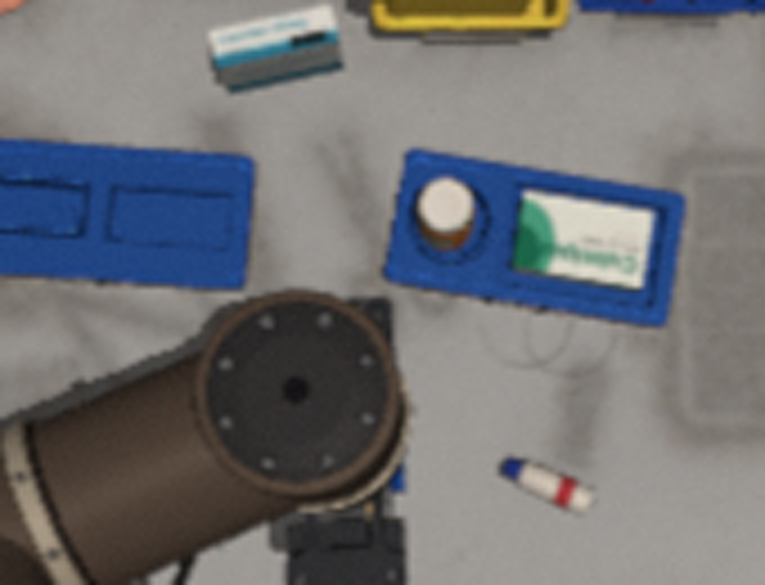

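The large carton lies flat in the bay at about (585,240) in the crop, and the bottle stands in the cup at (446,208). The wrist is above the small carton.

>>> send_rows --plan '[[[0, -0.4, 3, 0, 0, 0], [0, -0.4, 6, 0, 0, 0], [0, -0.4, 8.5, 0, 0, 0], [0, -0.4, 9.8, 0, 0, 0], [0, -0.4, 9.9, 0, 0, 0], [0, -0.4, 9.9, 0, 0, 0]]]'

```text
clock: 12.72
tool_pos: [0.4473, -0.0123, 0.0081]
orientation: [179.9, -0.1, -86.7]
force: [1.0, -1.0, 0.6]
opening: 0.0878
gripper_force: 0.0
```

>>> send_rows --plan '[[[0, 0, 0, 0, 0, 0], [0, 0, 0, 0, 0, 0], [0, 0, 0, 0, 0, 0], [0, 0, 0, 0, 0, 0], [0, 0, 0, 0, 0, 0], [0, 0, 0, 0, 0, 0], [0, 0, 0, 0, 0, 0]]]' --fingers 0

```text
clock: 13.3
tool_pos: [0.4472, -0.0112, 0.0093]
orientation: [-180.0, 0.0, -86.6]
force: [-1.1, -0.1, 3.3]
opening: 0.0494
gripper_force: 30.0
```

```bash
python3 go.py 445 -11 120 -86.5 614 -185 110 -99.5 614 -185 40 -99.5
```

```text
t 13.3 pos [447.2 -11.2   9.3] rpy [-180.     0.   -86.6] open 49.4 grip 30.0 F [-1.1 -0.1  3.3]
[445.  -11.  120.  -86.5] -> [ -0.04   0.21 -11.07] [-0.   0.  -0.1] rows 3
[ 614.  -185.   110.   -99.5] -> [ 18.4  -15.81   1.  ] [ 0. -0. 13.] rows 6
[ 614.  -185.    40.   -99.5] -> [-0. -0.  7.] [0. 0. 0.] rows 2
```

>>> send_rows --plan '[[[0, 0, -2, 0, 0, 0], [0, 0, -5, 0, 0, 0], [0, 0, -8.5, 0, 0, 0], [0, 0, -11, 0, 0, 0], [3, -2.6, -11, 0, 0, 2], [6, -5.2, -11, 0, 0, 5], [9, -7.8, -11, 0, 0, 8], [12, -10.3, -11, 0, 0, 11]]]'

```text
clock: 13.97
tool_pos: [0.5584, -0.126, 0.1194]
orientation: [-179.9, 0.0, -97.7]
force: [0.4, 0.3, 0.6]
opening: 0.05
gripper_force: 30.0
```

```bash
python3 go.py 614 -185 110 -99.5 614 -185 60 -99.5
```

```text
t 13.97 pos [ 558.4 -126.   119.4] rpy [-179.9    0.   -97.7] open 50.0 grip 30.0 F [0.4 0.3 0.6]
[ 614.  -185.   110.   -99.5] -> [ 5.1  -6.29  0.95] [-0.1  0.   1.8] rows 2
[ 614.  -185.    60.   -99.5] -> [-0. -0.  5.] [0. 0. 0.] rows 2
```

>>> send_rows --plan '[[[2.5, -3.1, 0.5, 0, 0, 1], [4.2, -5.2, 1, 0, 0, 1.8], [5.1, -6.3, 2, 0, 0, 1.8], [5.1, -6.3, 4, 0, 0, 1.8], [5.1, -6.3, 6, 0, 0, 1.8], [5.1, -6.3, 6, 0, 0, 1.8], [5.1, -6.3, 6, 0, 0, 1.8], [5.1, -6.3, 6, 0, 0, 1.8]]]'

```text
clock: 14.63
tool_pos: [0.6133, -0.1838, 0.0598]
orientation: [-180.0, -0.0, -99.3]
force: [0.6, -0.0, 1.3]
opening: 0.0495
gripper_force: 30.0
```

```bash
python3 go.py 614 -185 38 -99.5; python3 - <<'E'
from h import *
s=ctrl.snapshot("top")
a=s["img"][145:215,310:400,::-1];cv2.imwrite("pics/s.png",cv2.resize(a,None,fx=8,fy=8,interpolation=2))
E
```

```text
t 14.63 pos [ 613.3 -183.8   59.8] rpy [-180.    -0.   -99.3] open 49.5 grip 30.0 F [ 0.6 -0.   1.3]
[ 614.  -185.    38.   -99.5] -> [ 0.11 -0.09  2.18] [-0.  -0.   0.2] rows 1
```

View pics/s.png

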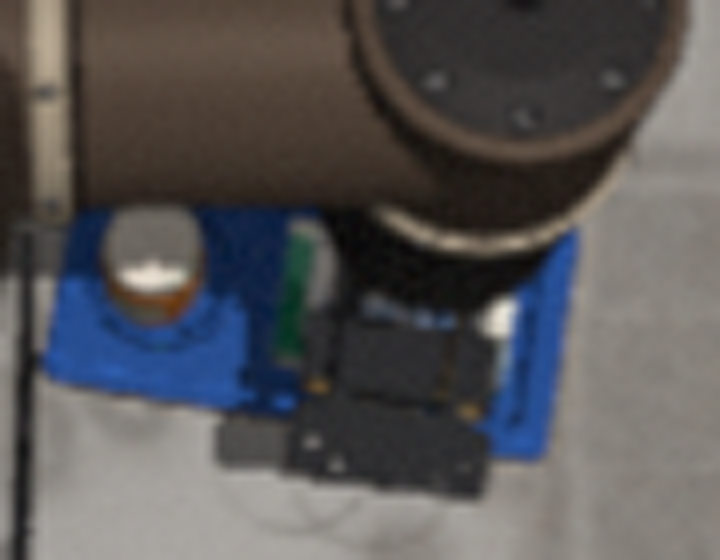

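The small carton is held above the large one. I'll place it, then measure how well it is centred.

>>> send_rows --plan '[[[0.1, -0.1, 1, 0, 0, 0], [0.1, -0.1, 1.6, 0, 0, 0], [0.1, -0.1, 2, 0, 0, 0], [0.1, -0.1, 2.2, 0, 0, 0], [0.1, -0.1, 2.2, 0, 0, 0], [0.1, -0.1, 2.2, 0, 0, 0]]]'

```text
clock: 15.18
tool_pos: [0.6133, -0.1849, 0.0373]
orientation: [180.0, -0.0, -99.4]
force: [-0.6, 2.2, 3.5]
opening: 0.0499
gripper_force: 30.0
```

>>> send_rows --plan '[[[0, 0, 0, 0, 0, 0], [0, 0, 0, 0, 0, 0], [0, 0, 0, 0, 0, 0], [0, 0, 0, 0, 0, 0], [0, 0, 0, 0, 0, 0]]]' --fingers 1

```text
clock: 15.6
tool_pos: [0.6136, -0.185, 0.0367]
orientation: [180.0, -0.0, -99.4]
force: [-1.1, 0.5, 0.0]
opening: 0.0774
gripper_force: 0.0
```

>>> send_rows --plan '[[[0, 0, -2, 0, 0, 0], [0, 0, -5, 0, 0, 0], [0, 0, -8.5, 0, 0, 0], [0, 0, -10, 0, 0, 0], [0, 0, -10, 0, 0, 0], [0, 0, -10, 0, 0, 0]]]'

```text
clock: 16.1
tool_pos: [0.6142, -0.1849, 0.1381]
orientation: [-179.9, 0.0, -99.4]
force: [-0.0, -0.3, -0.5]
opening: 0.0876
gripper_force: 0.0
```

```bash
python3 go.py 426 -156 110 -109 426 -156 8 -109
```

```text
t 16.1 pos [ 614.2 -184.9  138.1] rpy [-179.9    0.   -99.4] open 87.6 grip 0.0 F [-0.  -0.3 -0.5]
[ 426. -156.  110. -109.] -> [ 0.22 19.04  2.77] [-0.1  0.   9.6] rows 5
[ 426. -156.    8. -109.] -> [ 0.  -0.  10.2] [0. 0. 0.] rows 3
```

>>> send_rows --plan '[[[0, 3.5, 0, 0, 0, 2], [0, 7.5, 0.3, 0, 0, 4], [0, 11.5, 0.8, 0, 0, 7], [0.2, 15.5, 1.8, 0, 0, 9.6], [0.2, 19, 2.8, 0, 0, 9.6], [0.2, 19, 2.8, 0, 0, 9.6], [0.2, 19, 2.8, 0, 0, 9.6], [0.2, 19, 2.8, 0, 0, 9.6]]]'

```text
clock: 16.77
tool_pos: [0.426, -0.156, 0.1088]
orientation: [-180.0, -0.0, -108.9]
force: [1.1, 0.2, 0.6]
opening: 0.0877
gripper_force: 0.0
```

```bash
python3 go.py 426 -156 60 -109 426 -156 8 -109; python3 - <<'E'
from h import *
s=ctrl.snapshot("top")
a=s["img"][150:220,310:400,::-1];cv2.imwrite("pics/s2.png",cv2.resize(a,None,fx=8,fy=8,interpolation=2))
h,S,V=masks(s)
# predicted box outlines of a centred small carton
from math import radians,cos,sin
E
```

```text
t 16.77 pos [ 426.  -156.   108.8] rpy [-180.    -0.  -108.9] open 87.7 grip 0.0 F [1.1 0.2 0.6]
[ 426. -156.   60. -109.] -> [0.   0.   4.88] [-0.  -0.   0.1] rows 2
[ 426. -156.    8. -109.] -> [ 0.  -0.   5.2] [0. 0. 0.] rows 2
```

View pics/s2.png

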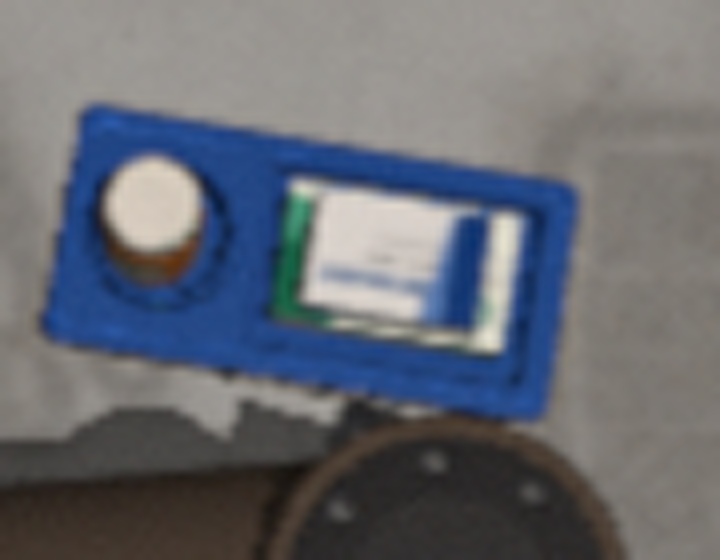

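The small carton is on top and looks close to centred. I'll measure the offset with edge profiles.

```bash
python3 - <<'E'
from h import *
c=np.array([.614,-.185]);a=np.radians(80.5);L=np.array([np.cos(a),np.sin(a)]);W=np.array([L[1],-L[0]])
s=ctrl.snapshot("top");q=ctrl.snapshot("scene")
def prof(s,z,ax,off,lo,hi,n):
    t=np.arange(lo,hi+.1,2.)
    im=np.zeros((len(t),3))
    for o in off:
        p=c+np.outer(t/1000,ax)+(W if ax is L else L)*o/1000
        uv=proj(s,np.c_[p,np.full(len(t),z)]).astype(np.float32)
        im+=cv2.remap(s["img"],uv[:,:1],uv[:,1:],1)[:,0].astype(float)/len(off)
    print(n);print(np.c_[t,im].round().astype(int).T)
prof(s,.05,L,(-8,-4,0,4,8),30,46,"small +L end (expect 37.5)")
prof(s,.05,L,(-8,-4,0,4,8),-46,-30,"small -L end")
prof(s,.05,W,(-10,0,10),-32,-18,"small -W (expect 25)")
prof(s,.05,W,(-10,0,10),18,32,"small +W")
prof(s,.028,L,(-8,0,8),42,58,"large +L end (50)")
prof(s,.028,L,(-8,0,8),-58,-42,"large -L end")
prof(s,.028,W,(-43,-41),-38,-22,"large -W (30)")
prof(s,.028,W,(-43,-41),22,38,"large +W")
E
```

```text
small +L end (expect 37.5)
[[ 30  32  34  36  38  40  42  44  46]
 [213 212 197 166 122  74  50  45  46]
 [207 205 192 164 129 104 104 114 116]
 [201 199 185 157 121  89  81  88  92]]
small -L end
[[-46 -44 -42 -40 -38 -36 -34 -32 -30]
 [198 210 203 180 142  94  51  29  22]
 [196 205 198 178 145 107  74  60  56]
 [189 192 186 173 154 135 121 116 115]]
small -W (expect 25)
[[-32 -30 -28 -26 -24 -22 -20 -18]
 [146 138 138 167 193 206 208 199]
 [147 137 136 163 189 201 203 195]
 [137 130 133 161 186 197 200 195]]
small +W
[[ 18  20  22  24  26  28  30  32]
 [216 213 199 165 118  71  42  30]
 [208 206 194 166 125  83  64  61]
 [202 199 191 172 141 112 110 118]]
large +L end (50)
[[ 42  44  46  48  50  52  54  56  58]
 [ 42  37  38  35  30  28  29  31  33]
 [100 107 107  92  73  60  59  63  67]
 [ 76  80  84  80  79  93 110 122 129]]
large -L end
[[-58 -56 -54 -52 -50 -48 -46 -44 -42]
 [ 26  38  67 116 164 194 205 199 177]
 [ 56  67  90 129 168 193 203 197 178]
 [109 120 137 155 173 186 189 183 171]]
large -W (30)
[[-38 -36 -34 -32 -30 -28 -26 -24 -22]
 [ 34  38  52  89 148 180 202 198 190]
 [ 70  70  72 100 152 180 200 196 190]
 [131 124 101 108 142 166 186 182 178]]
large +W
[[ 22  24  26  28  30  32  34  36  38]
 [200 198 194 180 139  96  52  35  31]
 [197 196 191 179 141 104  70  61  64]
 [187 186 182 173 148 126 108 112 125]]
```

By edge profiles the small carton is centred to about 1 mm. Now pick the tube.

>>> send_rows --plan '[[[0, 0, 3, 0, 0, 0], [0, 0, 6, 0, 0, 0], [0, 0, 8.5, 0, 0, 0], [0, 0, 9.8, 0, 0, 0], [0, 0, 10.2, 0, 0, 0], [0, 0, 10.2, 0, 0, 0], [0, 0, 10.2, 0, 0, 0]]]'

```text
clock: 17.5
tool_pos: [0.4265, -0.156, 0.0071]
orientation: [180.0, -0.0, -109.0]
force: [-0.2, 0.1, 0.5]
opening: 0.0879
gripper_force: 0.0
```

>>> send_rows --plan '[[[0, 0, 0, 0, 0, 0], [0, 0, 0, 0, 0, 0], [0, 0, 0, 0, 0, 0], [0, 0, 0, 0, 0, 0], [0, 0, 0, 0, 0, 0], [0, 0, 0, 0, 0, 0], [0, 0, 0, 0, 0, 0], [0, 0, 0, 0, 0, 0]]]' --fingers 0

```text
clock: 18.17
tool_pos: [0.4259, -0.1559, 0.007]
orientation: [-180.0, 0.0, -109.0]
force: [0.2, 1.4, -0.2]
opening: 0.04
gripper_force: 0.0
```

>>> send_rows --plan '[[[0, 0, -0.5, 0, 0, 0], [0, 0, -2.5, 0, 0, 0], [0, 0, -5.5, 0, 0, 0], [0, 0, -9, 0, 0, 0], [0, 0, -11, 0, 0, 0], [0, 0, -11, 0, 0, 0]]]'

```text
clock: 18.67
tool_pos: [0.4287, -0.1561, 0.1218]
orientation: [-179.6, 0.1, -108.9]
force: [0.3, -0.4, 0.8]
opening: 0.0021
gripper_force: 0.0
```

```bash
python3 go.py 540 20 130 -100 635.5 136 110 -94 635.5 136 17 -94
```

```text
t 18.67 pos [ 428.7 -156.1  121.8] rpy [-179.6    0.1 -108.9] open 2.1 grip 0.0 F [ 0.3 -0.4  0.8]
[ 540.   20.  130. -100.] -> [-20.27  -4.82  -0.74] [-0.5  0.1 -8.9] rows 6
[635.5 136.  110.  -94. ] -> [-13.08  -7.39   2.  ] [ 0.  0. -6.] rows 4
[635.5 136.   17.  -94. ] -> [ 0.  -0.   9.3] [0. 0. 0.] rows 3
```

The fingers had not finished closing when I lifted. Reopen, check the tube, and retry.

>>> send_rows --plan '[[[-12, 0, 0, 0, 0, 0], [-12, 0, 0, 0, 0, 0], [-12, 0, 0, 0, 0, 0], [-12, 0, 0, 0, 0, 0], [-12, 0, 0, 0, 0, 0], [-12, 0, 0, 0, 0, 0]]]' --fingers 1

```text
clock: 19.17
tool_pos: [0.4643, -0.0424, 0.1167]
orientation: [180.0, -0.0, -108.9]
force: [-0.9, -0.3, -0.2]
opening: 0.0362
gripper_force: 0.0
```

```bash
python3 - <<'E'
from h import *
s=ctrl.snapshot("top");h,S,V=masks(s);k=np.ones((3,3),np.uint8)
for t in(165,180):
    m=cv2.morphologyEx(((S>50)|(V>t)).astype(np.uint8),3,k);print("tube",rect(s,m,(336,225,368,250),.012))
a=s["img"][205:265,310:400,::-1];cv2.imwrite("pics/t.png",cv2.resize(a,None,fx=6,fy=6,interpolation=2))
E
python3 go.py 426 -156 110 -109 426 -156 7 -109
```

```text
tube [ 425.4 -157.4   74.3   25.7   63.6]
tube [ 425.7 -156.7   72.8   25.7   63.6]
t 19.22 pos [464.2 -42.9 116.7] rpy [ 180.   -0. -109.] open 40.4 grip 0.0 F [0.4 0.6 0.1]
[ 426. -156.  110. -109.] -> [11.94 -0.06  0.68] [ 0. -0.  0.] rows 3
[ 426. -156.    7. -109.] -> [ 0.  -0.  10.3] [0. 0. 0.] rows 3
```

View pics/t.png

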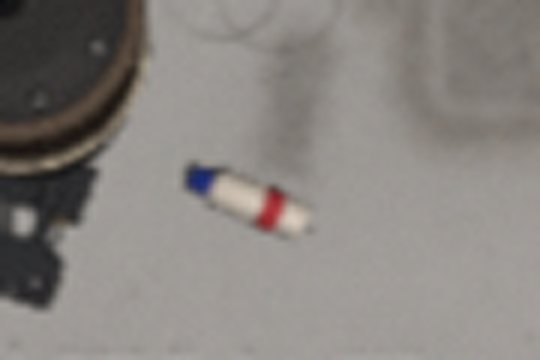

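The tube is still in place, with its cap at (198,179) and its end at (303,222) in the crop. Its long axis is at about 69°.

>>> send_rows --plan '[[[4, 0, 0, 0, 0, 2], [8, 0, 0.3, 0, 0, 2], [12, 0, 0.7, 0, 0, 2], [12, 0, 3, 0, 0, 2], [12, 0, 6, 0, 0, 2], [12, 0, 9, 0, 0, 2], [12, 0, 10.8, 0, 0, 2], [12, 0, 10.9, 0, 0, 2]]]'

```text
clock: 19.88
tool_pos: [0.4224, -0.1572, 0.0049]
orientation: [179.7, -0.1, -111.2]
force: [-0.3, 0.5, -0.1]
opening: 0.0871
gripper_force: 0.0
```

>>> send_rows --plan '[[[0, 0, 0, 0, 0, 0], [0, 0, 0, 0, 0, 0], [0, 0, 0, 0, 0, 0], [0, 0, 0, 0, 0, 0], [0, 0, 0, 0, 0, 0], [0, 0, 0, 0, 0, 0], [0, 0, 0, 0, 0, 0], [0, 0, 0, 0, 0, 0]]]' --fingers 0

```text
clock: 20.55
tool_pos: [0.426, -0.1559, 0.0082]
orientation: [-180.0, 0.0, -111.0]
force: [0.4, -1.2, -0.5]
opening: 0.0399
gripper_force: 0.0
```

>>> send_rows --plan '[[[0, 0, 0, 0, 0, 0], [0, 0, 0, 0, 0, 0], [0, 0, 0, 0, 0, 0], [0, 0, 0, 0, 0, 0], [0, 0, 0, 0, 0, 0], [0, 0, 0, 0, 0, 0]]]'

```text
clock: 21.05
tool_pos: [0.4258, -0.156, 0.0079]
orientation: [180.0, -0.0, -111.0]
force: [-0.7, 0.3, 0.6]
opening: 0.0237
gripper_force: 29.8
```

```bash
python3 go.py 426 -156 120 -111 540 20 130 -100 635.5 136 110 -94 635.5 136 17 -94
```

```text
t 21.05 pos [ 425.8 -156.     7.9] rpy [ 180.   -0. -111.] open 23.7 grip 29.8 F [-0.7  0.3  0.6]
[ 426. -156.  120. -111.] -> [ -0.    -0.02 -11.21] [ 0. -0.  0.] rows 3
[ 540.   20.  130. -100.] -> [-20.52  -4.34  -1.  ] [  0.   0. -11.] rows 6
[635.5 136.  110.  -94. ] -> [-13.08  -7.39   2.  ] [ 0.  0. -6.] rows 4
[635.5 136.   17.  -94. ] -> [ 0.  -0.   9.3] [0. 0. 0.] rows 3
```

>>> send_rows --plan '[[[0, 0, -2, 0, 0, 0], [0, 0, -5, 0, 0, 0], [0, 0, -8.5, 0, 0, 0], [-2, -0.4, -11.5, 0, 0, -2], [-5.5, -1.2, -12, 0, 0, -4], [-9.5, -2, -12, 0, 0, -6], [-13.5, -2.8, -12, 0, 0, -9], [-17.3, -3.6, -12, 0, 0, -11]]]'

```text
clock: 21.72
tool_pos: [0.5222, -0.0056, 0.1285]
orientation: [-179.9, 0.0, -99.8]
force: [0.2, -0.6, -0.0]
opening: 0.0233
gripper_force: 29.8
```

```bash
python3 go.py 635.5 136 100 -94 635.5 136 17 -94
```

```text
t 21.72 pos [522.2  -5.6 128.5] rpy [-179.9    0.   -99.8] open 23.3 grip 29.8 F [ 0.2 -0.6 -0. ]
[635.5 136.  100.  -94. ] -> [-15.88  -8.74   2.87] [-0.1  0.  -5.8] rows 5
[635.5 136.   17.  -94. ] -> [ 0.  -0.   8.3] [0. 0. 0.] rows 2
```

>>> send_rows --plan '[[[-3.2, -1.8, 0.3, 0, 0, -2], [-6.8, -3.8, 0.8, 0, 0, -4], [-10.4, -5.7, 1.5, 0, 0, -5.8], [-13.5, -7.4, 2.2, 0, 0, -5.8], [-15.9, -8.7, 2.9, 0, 0, -5.8], [-15.9, -8.7, 2.9, 0, 0, -5.8], [-15.9, -8.7, 2.9, 0, 0, -5.8], [-15.9, -8.7, 2.9, 0, 0, -5.8]]]'

```text
clock: 22.38
tool_pos: [0.634, 0.1339, 0.0982]
orientation: [179.9, -0.0, -94.2]
force: [0.7, -0.3, -0.8]
opening: 0.0235
gripper_force: 29.8
```

```bash
python3 go.py 635 136 60 -94 635 136 16.5 -94
```

```text
t 22.38 pos [634.  133.9  98.2] rpy [179.9  -0.  -94.2] open 23.5 grip 29.8 F [ 0.7 -0.3 -0.8]
[635. 136.  60. -94.] -> [-0.22 -0.09  3.82] [ 0.1 -0.  -0.2] rows 1
[635.  136.   16.5 -94. ] -> [ 0.   -0.    4.35] [0. 0. 0.] rows 2
```

>>> send_rows --plan '[[[-0.1, 0, 2.5, 0, 0, 0], [-0.1, 0, 5, 0, 0, 0], [-0.1, 0, 6.8, 0, 0, 0], [-0.1, 0, 7.8, 0, 0, 0], [-0.1, 0, 8.1, 0, 0, 0], [-0.1, 0, 8.1, 0, 0, 0], [-0.1, 0, 8.1, 0, 0, 0]]]'

```text
clock: 22.97
tool_pos: [0.6353, 0.1351, 0.0192]
orientation: [-179.9, 0.0, -94.2]
force: [-0.0, -0.9, -0.4]
opening: 0.0233
gripper_force: 29.8
```

>>> send_rows --plan '[[[0, 0, 0, 0, 0, 0], [0, 0, 0, 0, 0, 0], [0, 0, 0, 0, 0, 0], [0, 0, 0, 0, 0, 0], [0, 0, 0, 0, 0, 0], [0, 0, 0, 0, 0, 0], [0, 0, 0, 0, 0, 0]]]' --fingers 1

```text
clock: 23.55
tool_pos: [0.6347, 0.1352, 0.0179]
orientation: [180.0, 0.0, -94.2]
force: [0.1, -0.4, 0.1]
opening: 0.0644
gripper_force: 0.0
```

>>> send_rows --plan '[[[0, 0, -2, 0, 0, 0], [0, 0, -5, 0, 0, 0], [0, 0, -8.5, 0, 0, 0], [0, 0, -12, 0, 0, 0], [0, 0, -12, 0, 0, 0], [0, 0, -12, 0, 0, 0]]]'

```text
clock: 24.05
tool_pos: [0.6361, 0.1359, 0.1408]
orientation: [-179.7, 0.2, -94.2]
force: [-0.3, -0.1, -1.8]
opening: 0.0877
gripper_force: 0.0
```

```bash
python3 go.py 435 163 130 -102.5 435 163 45 -102.5
```

```text
t 24.05 pos [636.1 135.9 140.8] rpy [-179.7    0.2  -94.2] open 87.7 grip 0.0 F [-0.3 -0.1 -1.8]
[ 435.   163.   130.  -102.5] -> [-1.24 20.26  0.99] [-0.3  0.2  8.3] rows 5
[ 435.   163.    45.  -102.5] -> [ 0.  -0.   8.5] [0. 0. 0.] rows 3
```

>>> send_rows --plan '[[[-0.2, 3.5, 0, 0, 0, 2], [-0.5, 7.5, 0, 0, 0, 4], [-0.8, 11.5, 0, 0, 0, 6], [-1, 15.5, 0.5, 0, 0, 8.3], [-1.2, 19, 1, 0, 0, 8.3], [-1.2, 20.2, 1, 0, 0, 8.3], [-1.2, 20.2, 1, 0, 0, 8.3], [-1.2, 20.2, 1, 0, 0, 8.3]]]'

```text
clock: 24.72
tool_pos: [0.4338, 0.1621, 0.1278]
orientation: [-180.0, 0.0, -102.4]
force: [0.5, -0.7, -0.2]
opening: 0.0878
gripper_force: 0.0
```

```bash
python3 go.py 435 163 80 -102.5 435 163 45 -102.5;python3 - <<'E'
from h import *
s=ctrl.snapshot("top")
a=s["img"][145:245,205:305,::-1];cv2.imwrite("pics/u.png",cv2.resize(a,None,fx=6,fy=6,interpolation=2))
E
```

```text
t 24.72 pos [433.8 162.1 127.8] rpy [-180.     0.  -102.4] open 87.8 grip 0.0 F [ 0.5 -0.7 -0.2]
[ 435.   163.    80.  -102.5] -> [-0.12 -0.1   4.78] [-0.   0.   0.1] rows 2
[ 435.   163.    45.  -102.5] -> [ 0.  -0.   3.5] [0. 0. 0.] rows 1
```

View pics/u.png

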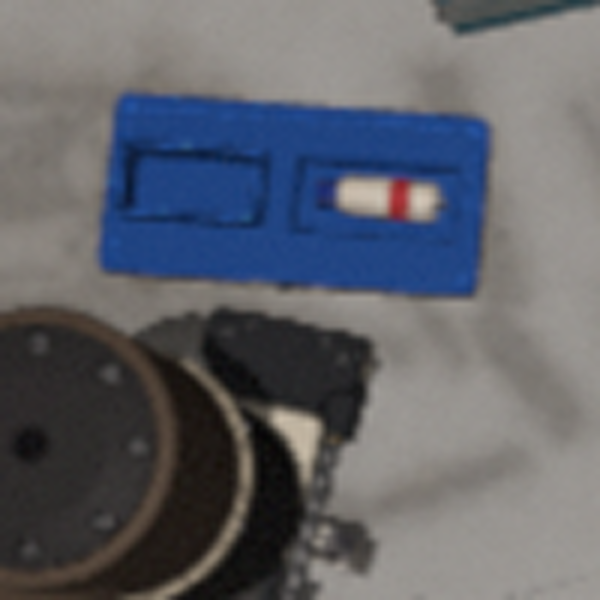

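The tube lies in the recess at about (385,199) in the crop, and the slim carton is between the open fingers. Grasp it.

>>> send_rows --plan '[[[-0.1, -0.1, 2, 0, 0, 0], [-0.1, -0.1, 4.5, 0, 0, 0], [-0.1, -0.1, 6.5, 0, 0, 0], [-0.1, -0.1, 8, 0, 0, 0], [-0.1, -0.1, 8.3, 0, 0, 0], [-0.1, -0.1, 8.3, 0, 0, 0], [-0.1, -0.1, 8.3, 0, 0, 0]]]'

```text
clock: 25.35
tool_pos: [0.4362, 0.1627, 0.0451]
orientation: [-180.0, -0.0, -102.5]
force: [-0.5, -0.2, 0.4]
opening: 0.0876
gripper_force: 0.0
```

>>> send_rows --plan '[[[0, 0, 0, 0, 0, 0], [0, 0, 0, 0, 0, 0], [0, 0, 0, 0, 0, 0], [0, 0, 0, 0, 0, 0], [0, 0, 0, 0, 0, 0], [0, 0, 0, 0, 0, 0], [0, 0, 0, 0, 0, 0], [0, 0, 0, 0, 0, 0]]]' --fingers 0

```text
clock: 26.02
tool_pos: [0.4353, 0.1627, 0.045]
orientation: [-180.0, 0.0, -102.5]
force: [-0.1, -0.6, -0.1]
opening: 0.0397
gripper_force: 0.0
```

>>> send_rows --plan '[[[0, 0, 0, 0, 0, 0], [0, 0, 0, 0, 0, 0], [0, 0, 0, 0, 0, 0], [0, 0, 0, 0, 0, 0], [0, 0, 0, 0, 0, 0], [0, 0, 0, 0, 0, 0], [0, 0, 0, 0, 0, 0]]]'

```text
clock: 26.6
tool_pos: [0.4353, 0.1626, 0.0449]
orientation: [180.0, -0.0, -102.5]
force: [-0.6, -0.5, -1.6]
opening: 0.0199
gripper_force: 30.0
```

```bash
python3 go.py 435 163 160 -102.5 641.5 241.5 150 -94 641.5 241.5 49 -94;python3 - <<'E'
from h import *
s=ctrl.snapshot("top")
c=np.array([.6384,.1842]);a=np.radians(86);L=np.array([np.cos(a),np.sin(a)]);W=np.array([L[1],-L[0]])
f=lambda x,y:plane(s,(205+x/6-.4,145+y/6-.4),.03)[0]
P=np.mean([f(130,148),f(270,155),f(263,228),f(120,220)],0);print("slot seen",P*1000,"local",(P-c)@W*1000,(P-c)@L*1000)
E
```

```text
t 26.6 pos [435.3 162.6  44.9] rpy [ 180.    -0.  -102.5] open 19.9 grip 30.0 F [-0.6 -0.5 -1.6]
[ 435.   163.   160.  -102.5] -> [ -0.03   0.04 -11.51] [ 0. -0.  0.] rows 3
[641.5 241.5 150.  -94. ] -> [-12.13 -18.46   1.  ] [ 0.   0.  -8.5] rows 6
[641.5 241.5  49.  -94. ] -> [ 0.  -0.  10.1] [0. 0. 0.] rows 3
slot seen [636.8733 236.7596] local -5.189379658072716 52.325094570937864
```

>>> send_rows --plan '[[[0, 0, -2, 0, 0, 0], [0, 0, -5, 0, 0, 0], [0, 0, -8.5, 0, 0, 0], [-1.5, -2.3, -10.5, 0, 0, -2], [-3.5, -5.4, -11, 0, 0, -4], [-5.6, -8.6, -11, 0, 0, -6], [-7.7, -11.8, -11, 0, 0, -8.5], [-9.6, -14.7, -11, 0, 0, -8.5]]]'

```text
clock: 27.32
tool_pos: [0.6016, 0.2253, 0.1551]
orientation: [-180.0, 0.0, -93.8]
force: [0.2, 0.8, 0.5]
opening: 0.0201
gripper_force: 30.0
```

>>> send_rows --plan '[[[0, 0, 0, 0, 0, 0], [0, 0, 0, 0, 0, 0], [0, 0, 0, 0, 0, 0]]]'

```text
clock: 27.57
tool_pos: [0.5991, 0.2242, 0.1539]
orientation: [179.9, -0.1, -94.0]
force: [-0.7, -0.5, -0.3]
opening: 0.0202
gripper_force: 30.0
```

```bash
python3 go.py 642 242 130 -94 642 242 49 -94
```

```text
t 27.57 pos [599.1 224.2 153.9] rpy [179.9  -0.1 -94. ] open 20.2 grip 30.0 F [-0.7 -0.5 -0.3]
[642. 242. 130. -94.] -> [-2.08 -4.16  2.38] [ 0.1 -0.1 -0. ] rows 2
[642. 242.  49. -94.] -> [ 0.  -0.   8.1] [0. 0. 0.] rows 2
```

>>> send_rows --plan '[[[-1, -2, 1, 0, 0, 0], [-2, -4, 2.4, 0, 0, 0], [-2, -4.1, 2.4, 0, 0, 0], [-2, -4.1, 4.4, 0, 0, 0], [-2, -4.1, 6, 0, 0, 0], [-2, -4.1, 6, 0, 0, 0], [-2, -4.1, 6, 0, 0, 0]]]'

```text
clock: 28.15
tool_pos: [0.6407, 0.2412, 0.095]
orientation: [179.9, -0.1, -94.0]
force: [1.2, 0.5, -0.0]
opening: 0.0204
gripper_force: 30.0
```

```bash
python3 go.py 642 242 49 -94;python3 - <<'E'
from h import *
s=ctrl.snapshot("scene");c=proj(s,[.642,.242,.05])[0].astype(int)
a=s["img"][c[1]-38:c[1]+38,c[0]-50:c[0]+50,::-1];cv2.imwrite("pics/v.png",cv2.resize(a,None,fx=6,fy=6,interpolation=2))
E
```

```text
t 28.15 pos [640.7 241.2  95. ] rpy [179.9  -0.1 -94. ] open 20.4 grip 30.0 F [ 1.2  0.5 -0. ]
[642. 242.  49. -94.] -> [-0.09 -0.13  4.59] [ 0.1 -0.1  0. ] rows 2
```

View pics/v.png

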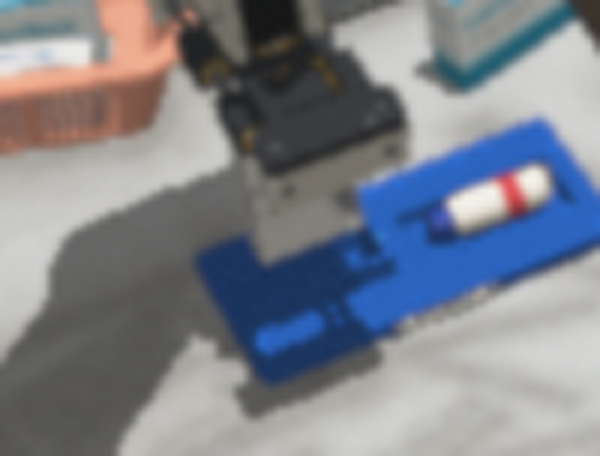

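The slim carton is upright over the slot, with its bottom edge at about (305,245) in the crop. Lower it.

>>> send_rows --plan '[[[-0.1, -0.1, 1.2, 0, 0, 0], [-0.1, -0.1, 2.2, 0, 0, 0], [-0.1, -0.1, 3.2, 0, 0, 0], [-0.1, -0.1, 4, 0, 0, 0], [-0.1, -0.1, 4.4, 0, 0, 0], [-0.1, -0.1, 4.5, 0, 0, 0], [-0.1, -0.1, 4.5, 0, 0, 0], [-0.1, -0.1, 4.5, 0, 0, 0]]]'

```text
clock: 28.87
tool_pos: [0.6432, 0.2427, 0.0501]
orientation: [-180.0, 0.0, -94.0]
force: [-0.6, 0.1, 0.3]
opening: 0.02
gripper_force: 30.0
```

```bash
python3 go.py 642 242 48 -94
```

```text
t 28.87 pos [643.2 242.7  50.1] rpy [-180.    0.  -94.] open 20.0 grip 30.0 F [-0.6  0.1  0.3]
[642. 242.  48. -94.] -> [0.08 0.11 0.21] [-0.  0.  0.] rows 1
```

Force is near zero with about 2 mm left. Lower to the floor, release and retreat.

>>> send_rows --plan '[[[0, 0, 0.1, 0, 0, 0], [0, 0, 0.2, 0, 0, 0], [0, 0, 0.2, 0, 0, 0], [0, 0, 0.2, 0, 0, 0]]]'

```text
clock: 29.2
tool_pos: [0.643, 0.2427, 0.0481]
orientation: [-180.0, 0.0, -94.0]
force: [0.2, 0.1, 0.5]
opening: 0.02
gripper_force: 30.0
```

>>> send_rows --plan '[[[0, 0, 0, 0, 0, 0], [0, 0, 0, 0, 0, 0], [0, 0, 0, 0, 0, 0], [0, 0, 0, 0, 0, 0], [0, 0, 0, 0, 0, 0], [0, 0, 0, 0, 0, 0], [0, 0, 0, 0, 0, 0], [0, 0, 0, 0, 0, 0]]]' --fingers 1

```text
clock: 29.87
tool_pos: [0.6429, 0.2426, 0.0479]
orientation: [180.0, -0.0, -94.0]
force: [0.1, -0.5, 1.3]
opening: 0.0681
gripper_force: 0.0
```

>>> send_rows --plan '[[[0, 0, -2, 0, 0, 0], [0, 0, -5, 0, 0, 0], [0, 0, -8.5, 0, 0, 0], [0, 0, -12, 0, 0, 0], [0, 0, -14, 0, 0, 0], [0, 0, -14, 0, 0, 0], [0, 0, -14, 0, 0, 0]]]'

```text
clock: 30.45
tool_pos: [0.6435, 0.2431, 0.1898]
orientation: [-179.9, 0.1, -94.0]
force: [-1.2, -0.2, -1.2]
opening: 0.0875
gripper_force: 0.0
```

>>> send_rows --plan '[[[0, 3, 0, 0, 0, 0], [0, 7, 0, 0, 0, 0], [0, 11, 0, 0, 0, 0], [0, 15, 0, 0, 0, 0], [0, 18, 0, 0, 0, 0], [0, 18, 0, 0, 0, 0], [0, 18, 0, 0, 0, 0]]]'

```text
clock: 31.03
tool_pos: [0.4618, 0.255, 0.1876]
orientation: [180.0, -0.0, -93.9]
force: [0.8, 0.5, 0.1]
opening: 0.0876
gripper_force: 0.0
```

```bash
python3 go.py; python3 - <<'E'
from h import *
o=[]
for n,x0,y0 in(("top",215,140),("scene",180,160)):
    s=ctrl.snapshot(n);a=s["img"][y0:y0+75,x0:x0+180,::-1];o.append(cv2.resize(a,None,fx=4,fy=4,interpolation=2))
cv2.imwrite("pics/f.png",cv2.vconcat(o)[:600])
E
```

```text
t 31.03 pos [461.8 255.  187.6] rpy [180.   -0.  -93.9] open 87.6 grip 0.0 F [0.8 0.5 0.1]
```

View pics/f.png

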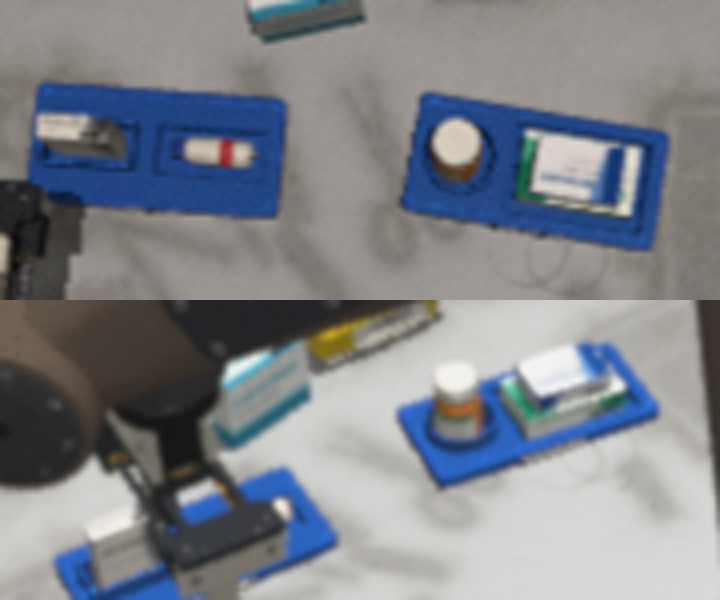

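All five items are in place. The slim carton stands in the slot at (80,135) in the crop and the tube is at (218,153). The bottle is upright in the cup at (456,145), and the cartons are stacked and centred at (580,170).

```bash
python3 -c "
from plant import ctrl
print(ctrl.close_job())"
```

```text
the job is handed in; nothing more can be done
None
```

Both kits are made up as asked, the other things on the table were left alone, and the job was handed in at about 31 s; the hand-in gave no verdict.

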